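Close the tea-brick gap gauge to its mark with the knurled wheel

TASK

Set the bench gauge for the next tea bricks: with a fingertip on top of the knurled wheel, roll it, stroke after stroke, until the gap between the jaws has closed so far that the red pointer stands at the green mark, within the mark's width. Work the wheel only: do not push the jaw or shift the green mark, pick nothing up, and leave the cup, the caddy and the tea brick where they stand. Finish with the hand clear of the gauge and the pointer at rest at the mark.

Things in the scene. Friction and masses are not known exactly. Their poses are not given: they have to be found in the camera images.
- gauge: Bench gauge fixed to the table: white base 190 (x) x 300 (y) x 14 mm, black scale rail at its +x side, blue wheel housing at -x (cheeks to 83 mm height, end walls to 69 mm). Origin at the base's underside, z up, y along the jaw travel; fixed jaw at -y, its face at y = -100 mm. Its parts' axes are parallel to these (the wheel's turn about x). Only the wheel stands higher than 83 mm.
- wheel: Steel knurled wheel, 24 mm wide, radius 41 mm over its 2 mm ribs. Origin on its axle, mid-width, at (-55, 50, 58) mm in the gauge's frame; x axis = axle. Its upper 16 mm is bare, top 99 mm over the table. Rolling its top towards the gauge's +y closes the gap, towards -y opens it: 15 mm of jaw travel per radian (3.7 mm per 10 mm of rim). Stiff (1 N at the rim); stays where left.
- jaw: Moving aluminium jaw with its rack bar, 62 x 24 mm, top 62 mm over the table, driven by the wheel; slides towards the gauge's -y as the gap closes. Origin on the base's underside plane, in the plane of its face. Starts with a gap of 95 to 110 mm. Not to be touched.
- pointer (a point): Tip of the red pointer, a bar 3 mm wide (y) that sticks out from the moving jaw over the scale rail; the point is the middle of the bar's width at its free end, 46.5 mm over the table.
- mark (a point): Middle of the green mark's top edge next to the pointer's path, 49 mm over the table. The mark is a green tab 6 mm wide (y) on a stiff clip on the scale rail; axes parallel to the gauge's. The pointer starts 25 to 60 mm to its +y side and can pass it freely; it is at the mark when both have the same y in the gauge's frame.
- cup_c (a point): White tasting cup, 72 mm across, 50 mm tall; point at its centre, half-way up. Loose bystander on the table.
- caddy_c (a point): Green tea caddy with a dark lid, 64 mm across, 85 mm tall; point at its centre, half-way up. Loose bystander.
- brick_c (a point): Dark brown pressed tea brick with a paper band, 55 x 85 x 28 mm; point at its centre. Loose bystander.

How it is judged:
By the outcome, as a careful person would: the job done as asked, in the order asked, and still so for the second after the job is handed in, with the robot touching nothing.
It also fails if it takes over 58 s, if anything falls off the work surface, if the arm or the gripper's body presses on something with over 40 N, if the wrist force passes 120 N, or if a joint passes its speed limit or range.

ROBOT

A 6-joint arm with a two-finger parallel gripper is mounted at the origin on the work surface. World frame = base frame: x ahead of the robot, y to its left, z up, the work surface at z = 0. Lengths are in m, angles in rad, forces in N, time in s.
With the tool pointing down it reaches from about 0.3 to 0.775 m from the base axis. Payload 14.6 kg.
Tool frame: the origin (TCP) lies on the centre line of the jaws, within the pads' length; the fingertips stand 8 mm ahead of it and the grasp point (between the pads) lies 11 mm behind it; z points along the fingers, y is the line along which they close (so a half turn about z gives the same grasp; the last joint's range is limited). The gripper opens to 94 mm and grips with 3 to 60 N. Pads are 16 mm wide; open, the fingers measure 119 mm over their backs; the gripper's body (75 mm by 177 mm) begins 78 mm behind the grasp point.
Start: joints at [-1.272, 0.3, 1.521, -0, 1.321, -0.067], TCP at [0.197, -0.514, 0.213] pointing down, gripper open.
Joint ranges: [-3.03, 3.03], [-0.79, 2.21], [0.23, 2.52], [-1.04, 4.18], [0, 3.07], [-2.55, 2.55]. Speed limits (rad/s): [2.22, 2.22, 2.57, 3.14, 3.14, 3.14].

INTERFACE

Orientations are given as a rotation vector (axis times angle).
In Python, from workcell import robot gives the robot as it stands. The module is installed in compiled form; this text tells all that it offers. Calls block until the motion is done:
- robot.goto(position, orientation): joint-space move of the TCP to a pose.
- robot.move_straight(position, rate=0.15, frame=None): straight line of the TCP; frame=None keeps the orientation; rate is the mean speed in m/s.
- robot.goto_joints(angles): joint-space move.
- robot.gripper_to(opening): finger opening in m; the grip force is fixed at half the most; returns when the fingers have stopped.
- robot.dwell(seconds).
- robot.inverse_kinematics(position, orientation): joint angles nearest the present ones, or None.
- robot.get_obs(): the state.
- robot.read_camera(name): name is "scene" or "top" or "wrist"; returns (picture, depth): 384x512x3 uint8, red, green, blue; 384x512 float32, m along the optical axis (not along the pixel's ray), 0 where there is no reading.
- robot.calibration(name): a dict with "mtx" (3x3 intrinsics, pixels), "position" and "rotation" of the camera in the world. Camera axes: x right, y down, z forward; pixel columns grow to the right and rows downward; lengths in m; the calibration is good to about 2 mm. A picture is of the moment at which its call begins: read the wrist's pose just before it. calibration takes no time and is no camera call; for the wrist camera it gives the pose at the moment of the call.
A pose or a line that the arm cannot do raises robot.IKError and nothing moves.
- robot.hand_in(): hands the job in; it is judged then, once.
The state is a dict: "t": time; "joints": joint angles; "joint_vel": joint speeds; "tau": joint torques, N m; "position": TCP position; "tcp_rot": TCP orientation; "contact_force": force on the tool from outside, world axes, zero at the start; "ft_torque": the same for the moment, N m; "grip_width": finger opening in m; "gripper_force": force on a finger pad.
Only numpy, scipy, OpenCV 4.12 (cv2) and the standard library are available. Lean on these libraries where they do the work, as an engineer would, in place of code of your own. Each camera call takes 0.05 s, during which the arm holds its last target. There are 200 camera calls.

## Working session

There is one attempt and no reset: what is moved stays moved. The work goes in short steps, each a Python script; the robot and the scene stay as the last script left them, time stands still between calls to the robot, and variables do not carry over. Pictures are saved under pics/ and viewed, at most 10 in all, crops included, and the job is handed in when it is done.

```bash
mkdir -p pics
cat > h.py <<'E'
import numpy as np, cv2
from workcell import robot
from scipy.spatial.transform import Rotation as R
def cal(n):
    c=robot.calibration(n); r=np.array(c["rotation"],float)
    if r.size==3: r=R.from_rotvec(r).as_matrix()
    return np.array(c["mtx"]),np.array(c["position"]),r
def ray(c,u,v):
    K,p,r=c; return p,r@np.linalg.inv(K)@np.array([u,v,1.])
def onz(c,u,v,z):
    p,d=ray(c,u,v); return p+d*(z-p[2])/d[2]
def proj(c,P):
    K,p,r=c; q=K@(r.T@(np.array(P)-p)); return q[:2]/q[2]
def save(n,im): cv2.imwrite("pics/%s.png"%n,im[:,:,::-1])
E
python3 - <<'E'
from h import *
o=robot.get_obs(); print(o["t"],o["position"],o["tcp_rot"],o["contact_force"])
ims=[]
for n in("top","scene"):
    im,d=robot.read_camera(n); np.savez("pics/%s0.npz"%n,im=im,d=d); save(n+"0",im)
    print(n,[x.round(3).tolist() for x in cal(n)])
E
```

```text
0.0 [ 0.19667287 -0.51335338  0.2128735 ] [-3.08804115e+00 -5.71144803e-01  1.70374613e-04] [-0.2967257   0.73831618  0.42735798]
top [[[435.697, 0.0, 252.5], [0.0, 435.697, 197.335], [0.0, 0.0, 1.0]], [0.446, 0.076, 1.313], [[-0.017, -0.984, 0.176], [-1.0, 0.016, -0.008], [0.005, -0.177, -0.984]]]
scene [[[356.319, 0.0, 255.24], [0.0, 356.319, 188.426], [0.0, 0.0, 1.0]], [1.177, 0.198, 0.871], [[-0.275, 0.801, -0.532], [0.961, 0.237, -0.14], [0.014, -0.549, -0.835]]]
```

View pics/top0.png

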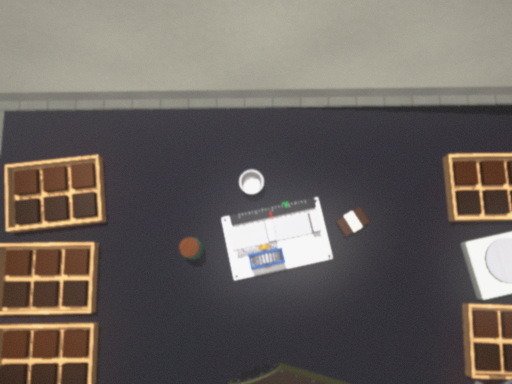

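View pics/scene0.png

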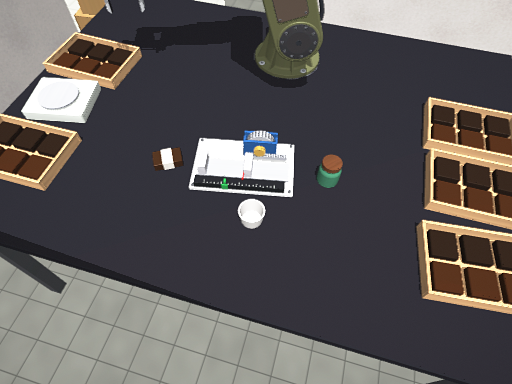

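```bash
cat >> h.py <<'E'
def down(ya):  # tool down, tool y axis along angle ya (mod pi)
    y=np.array([np.cos(ya),np.sin(ya),0]); z=np.array([0,0,-1.]); return R.from_matrix(np.c_[np.cross(y,z),y,z]).as_rotvec()
E
python3 - <<'E'
from h import *
for n in("top","scene"):
    f=np.load("pics/%s0.npz"%n); im=f["im"]; c=cal(n)
    m=(im.min(2)>130).astype(np.uint8); m=cv2.morphologyEx(m,cv2.MORPH_CLOSE,np.ones((5,5)))
    cs=cv2.findContours(m,0,2)[0]
    for k in cs:
        w=np.array([onz(c,u,v,.014)[:2] for u,v in k[:,0]])
        if cv2.contourArea(k)<1500 or abs(w.mean(0)[0]-.36)>.2 or abs(w.mean(0)[1])>.25: continue
        r=cv2.minAreaRect((w*1000).astype(np.float32)); print(n,r,cv2.boundingRect(k))
    hsv=cv2.cvtColor(im,cv2.COLOR_RGB2HSV); H,S,V=cv2.split(hsv)
    for nm,mm,z in(("red",((H<6)|(H>174))&(S>150)&(V>130),.0465),("green",(H>45)&(H<75)&(S>150)&(V>100),.049),("blue",(H>100)&(H<125)&(S>130)&(V>90),.083)):
        k,_,st,ce=cv2.connectedComponentsWithStats(mm.astype(np.uint8))
        for i in range(1,k):
            if st[i,4]>3: print(n,nm,st[i],ce[i].round(1),onz(c,*ce[i],z).round(4))
E
```

```text
top ((556.1286010742188, -3.8482513427734375), (195.1650390625, 304.491455078125), 11.191230773925781) (221, 197, 112, 84)
scene red [242 177   2   3   4] [242.2 178. ] [0.6286 0.0154 0.0465]
scene green [221 178   7  11  48] [224.1 184. ] [ 0.6642 -0.0263  0.049 ]
scene blue [243 130  35  24 405] [259.7 142.9] [0.52   0.0354 0.083 ]
```

Run:
```python
from h import *
a=np.deg2rad(11.2)
o=robot.get_obs();Rt=R.from_rotvec(o["tcp_rot"]).as_matrix();c=cal("wrist");print("cam in tool",Rt.T@(c[1]-o["position"]),(Rt.T@c[2]).round(2).tolist())
best=None
for ya in (a+np.pi/2,a-np.pi/2):
    q=robot.inverse_kinematics([.4924,.0344,.25],down(ya)); print(ya,None if q is None else np.round(q,2))
    if q is not None and (best is None or abs(q[5])<abs(best[1][5])): best=(ya,q)
robot.goto([.4924,.0344,.25],down(best[0])); robot.gripper_to(0)
o=robot.get_obs(); print(best[0],o["t"],o["position"],o["contact_force"],o["grip_width"])
c=cal("wrist"); im,d=robot.read_camera("wrist"); save("w1",im); np.savez("pics/w1.npz",im=im,d=d,K=c[0],p=c[1],r=c[2]); print([x.round(3).tolist() for x in c])
```

```text
cam in tool [ 0.07874133  0.00133825 -0.17078393] [[-0.0, -0.96, -0.27], [1.0, -0.0, -0.0], [0.0, -0.27, 0.96]]
1.7662732030182615 [-0.    0.15  1.62 -0.    1.37 -1.77]
-1.3753194505715316 [-0.    0.15  1.62 -0.    1.37  1.37]
-1.3753194505715316 3.75 [0.49240262 0.03439931 0.25000153] [1.24734998 0.12997978 0.28144505] 0.0006474266785462011
[[[264.829, 0.0, 256.862], [0.0, 264.829, 191.613], [0.0, 0.0, 1.0]], [0.57, 0.049, 0.421], [[0.194, -0.945, -0.264], [-0.981, -0.186, -0.052], [-0.0, 0.269, -0.963]]]
```

View pics/w1.png

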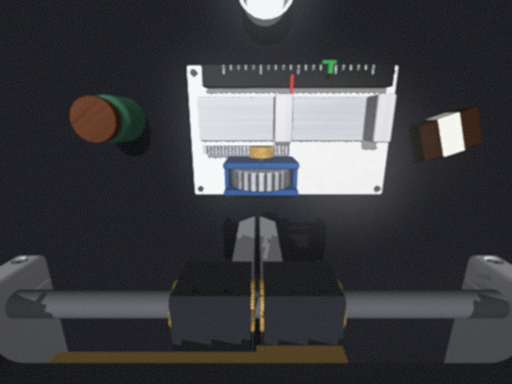

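```bash
cat >> h.py <<'E'
A=np.deg2rad(11.2); C=np.array([.556,-.004])
def tog(P): return R.from_euler('z',-A).apply(np.r_[P[:2]-C,P[2]])*1000
def masks(im):
    H,S,V=cv2.split(cv2.cvtColor(im,cv2.COLOR_RGB2HSV))
    return dict(red=((H<8)|(H>172))&(S>140)&(V>110),green=(H>45)&(H<85)&(S>140)&(V>70),blue=(H>100)&(H<125)&(S>130)&(V>60))
def pts(c,m,z):
    v,u=np.nonzero(m); return np.array([tog(onz(c,a,b,z)) for a,b in zip(u,v)]).reshape(-1,3)
def gap(im,c):
    """pointer y, mark y, in gauge frame, mm"""
    M=masks(im); out={}
    r=pts(c,M["red"],.0465); r=r[(r[:,0]>30)&(r[:,0]<110)&(abs(r[:,1])<140)]
    g=pts(c,M["green"],.049); g=g[(g[:,0]>40)&(g[:,0]<130)&(abs(g[:,1])<140)]
    tab=g[g[:,0]<g[:,0].min()+6] if len(g) else g
    return r,g,tab
E
python3 - <<'E'
from h import *
f=np.load("pics/w1.npz"); im=f["im"]; c=(f["K"],f["p"],f["r"])
m=(im.min(2)>110).astype(np.uint8); m=cv2.morphologyEx(m,cv2.MORPH_CLOSE,np.ones((5,5)))
for k in cv2.findContours(m,0,2)[0]:
    if cv2.contourArea(k)>8000:
        w=np.array([onz(c,u,v,.014)[:2] for u,v in k[:,0]]); print(cv2.minAreaRect((w*1000).astype(np.float32)),cv2.boundingRect(k))
b=pts(c,masks(im)["blue"],.083); print("blue",b.min(0),b.max(0),len(b))
r,g,t=gap(im,c); print("red",r.min(0),r.max(0),r.mean(0),len(r)); print("green",g.min(0),g.max(0),len(g),"tab",t.mean(0),len(t))
print(np.c_[g[:,0].round(),g[:,1].round()].tolist())
cv2.imwrite("pics/w1c.png",cv2.resize(im[50:110,250:350,::-1],(800,480),interpolation=cv2.INTER_NEAREST))
E
```

```text
((557.3257446289062, -5.6358795166015625), (188.9254150390625, 302.7135009765625), 11.161911010742188) (186, 65, 213, 130)
blue [-74.92567613  -3.06331704  83.        ] [-32.01420635  91.20189572  83.        ] 709
red [56.89234351  1.2203237  46.5       ] [77.76602572  5.45128072 46.5       ] [69.47274386  3.53564013 46.5       ] 50
green [ 80.96117854 -52.70140921  49.        ] [ 93.96221629 -34.74824358  49.        ] 65 tab [ 83.8422818  -45.59635802  49.        ] 19
[[94.0, -37.0], [94.0, -39.0], [94.0, -40.0], [94.0, -41.0], [94.0, -42.0], [94.0, -44.0], [94.0, -45.0], [94.0, -46.0], [94.0, -47.0], [94.0, -49.0], [94.0, -50.0], [94.0, -51.0], [93.0, -35.0], [93.0, -37.0], [93.0, -39.0], [93.0, -40.0], [93.0, -41.0], [93.0, -42.0], [93.0, -44.0], [93.0, -45.0], [93.0, -46.0], [93.0, -48.0], [93.0, -49.0], [93.0, -50.0], [93.0, -51.0], [93.0, -53.0], [92.0, -36.0], [92.0, -40.0], [92.0, -41.0], [92.0, -43.0], [92.0, -44.0], [92.0, -45.0], [92.0, -46.0], [92.0, -48.0], [92.0, -49.0], [90.0, -45.0], [90.0, -46.0], [90.0, -48.0], [89.0, -44.0], [89.0, -45.0], [89.0, -47.0], [89.0, -48.0], [88.0, -44.0], [88.0, -45.0], [88.0, -47.0], [88.0, -48.0], [87.0, -45.0], [87.0, -47.0], [86.0, -44.0], [86.0, -46.0], [86.0, -47.0], [86.0, -48.0], [85.0, -44.0], [85.0, -46.0], [85.0, -47.0], [83.0, -43.0], [83.0, -44.0], [83.0, -46.0], [83.0, -47.0], [82.0, -43.0], [82.0, -44.0], [82.0, -47.0], [81.0, -45.0], [81.0, -46.0], [81.0, -47.0]]
```

View pics/w1c.png

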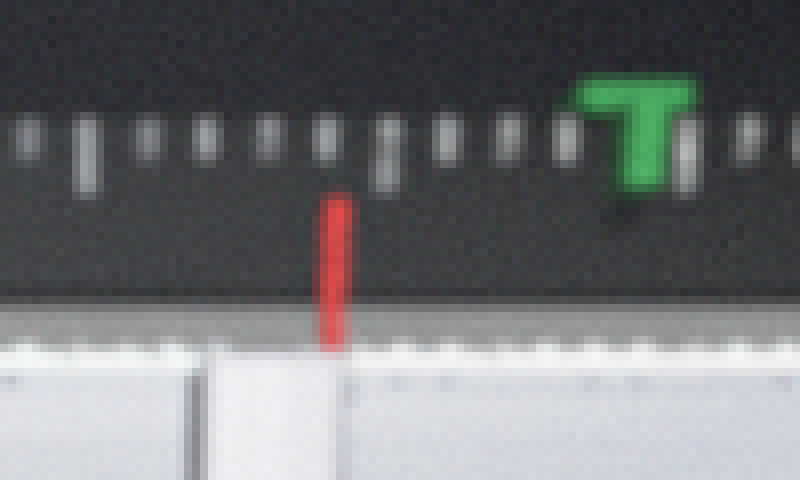

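Run:
```python
from h import *
f=np.load("pics/w1.npz"); im=f["im"]; d=f["d"]; K,p,r=f["K"],f["p"],f["r"]
v,u=np.mgrid[145:205,215:310]; D=d[145:205,215:310]
P=(r@(np.linalg.inv(K)@np.array([u.ravel()*D.ravel(),v.ravel()*D.ravel(),D.ravel()]))).T+p
G=np.array([tog(x) for x in P])
for z in(86,90,94,97):
    w=G[(G[:,2]>z)&(G[:,2]<110)]; print(z,len(w),w.min(0).round(1),w.max(0).round(1),w.mean(0).round(1))
w=G[(G[:,2]>86)&(abs(G[:,0]+55)<8)]; s=np.argsort(w[:,1]); print(w[s][::12,1:].round(1).tolist())
```

```text
86 791 [-65.2  17.4  86. ] [-41.5  72.  100. ] [-52.3  44.3  93.7]
90 680 [-65.2  19.   90. ] [-41.5  69.3 100. ] [-53.   44.4  94.6]
94 452 [-65.   27.1  94. ] [-41.5  60.2 100. ] [-53.2  43.9  96.1]
97 118 [-64.2  29.9  97. ] [-42.1  51.2 100. ] [-53.2  44.   98. ]
[[17.5, 86.7], [19.4, 91.7], [20.6, 90.1], [21.8, 90.2], [23.1, 91.6], [24.5, 92.2], [25.8, 91.5], [27.2, 95.0], [28.5, 94.6], [29.8, 95.7], [31.0, 94.4], [32.3, 93.0], [33.6, 95.4], [34.8, 95.8], [36.1, 95.9], [37.4, 96.6], [38.7, 98.8], [39.9, 98.7], [41.1, 97.0], [42.4, 96.8], [43.7, 96.3], [44.9, 95.9], [46.2, 96.4], [47.5, 97.6], [48.7, 97.8], [50.0, 97.3], [51.2, 97.0], [52.5, 95.8], [53.8, 94.3], [55.0, 95.1], [56.3, 95.0], [57.5, 95.4], [58.8, 96.1], [60.1, 94.9], [61.4, 91.8], [62.7, 91.8], [64.0, 91.5], [65.3, 90.8], [66.6, 91.6], [67.8, 91.7], [69.1, 90.2], [70.7, 86.2]]
```

```bash
cat >> h.py <<'E'
def tow(x,y,z): return R.from_euler('z',A).apply([x/1000,y/1000,z/1000])+np.r_[C,0]
WX,WY=-53.2,44.2
def stroke(y0,y1,ztouch=None,F=8,rate=.06,bend=0):
    """touch down at dy=y0 (gauge mm), roll to y1, lift"""
    robot.move_straight(tow(WX,WY+y0,114),rate=.15)
    f0=robot.get_obs()["contact_force"]
    z=ztouch or 110.
    while 1:
        robot.move_straight(tow(WX,WY+y0,z),rate=.05); f=robot.get_obs()["contact_force"]-f0
        if f[2]>F or z<97: break
        z-=.5
    log=[(round(z,1),round(f[2],1))]
    n=max(1,int(round(abs(y1-y0)/13)))
    for i in range(1,n+1):
        robot.move_straight(tow(WX,WY+y0+(y1-y0)*i/n,z),rate=rate); f=R.from_euler('z',-A).apply(robot.get_obs()["contact_force"]-f0); log.append(tuple(f.round(1)))
    o=robot.get_obs(); 
    robot.move_straight(tow(WX,WY+y1,114),rate=.15)
    print("stroke",log,"t",round(robot.get_obs()["t"],2)); return z
def look(name=None):
    c=cal("wrist"); im,d=robot.read_camera("wrist")
    r,g,t=gap(im,c)
    if name: save(name,im)
    if len(r) and len(t):
        e=r[r[:,0]>r[:,0].max()-8]; print("pointer",e[:,:2].mean(0).round(1),len(r),"mark",t[:,:2].mean(0).round(1),len(t),"diff",round(e[:,1].mean()-t[:,1].mean(),2))
        return e[:,1].mean()-t[:,1].mean()
    print("unseen",len(r),len(t))
E
python3 - <<'E'
from h import *
robot.move_straight(tow(WX,WY-13,125),rate=.2)
look(); stroke(-13,13); look("w2")
E
```

```text
pointer [75.   3.4] 124 mark [ 82.8 -45.7] 56 diff 49.11
stroke [(103.5, np.float64(9.1)), (np.float64(-16.0), np.float64(-2.4), np.float64(38.2)), (np.float64(-9.4), np.float64(7.7), np.float64(24.3))] t 9.37
pointer [75. -7.] 145 mark [ 82.5 -45.1] 61 diff 38.07
```

View pics/w2.png

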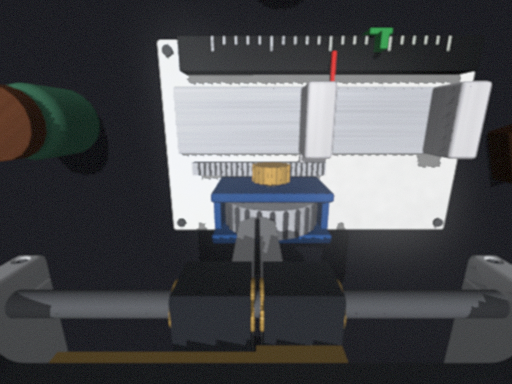

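```bash
cat >> h.py <<'E'
def arc(y0,y1,zt=105.5,rate=.06):
    P=lambda y: tow(WX,WY+y,zt-y*y/82)
    robot.move_straight(tow(WX,WY+y0,112),rate=.15); f0=robot.get_obs()["contact_force"]; log=[]
    n=max(1,int(np.ceil(abs(y1-y0)/9)))
    for y in np.linspace(y0,y1,n+1):
        robot.move_straight(P(y),rate=rate); log.append((R.from_euler('z',-A).apply(robot.get_obs()["contact_force"]-f0)).round(1).tolist())
    robot.move_straight(tow(WX,WY+y1,112),rate=.15); print("arc",log,"t",round(robot.get_obs()["t"],2))
E
python3 - <<'E'
from h import *
for i in range(2): arc(-13,13); look()
E
```

```text
arc [[-5.1, -7.8, 18.9], [-3.8, -0.1, 17.2], [0.6, 2.0, 10.2], [0.8, 2.9, 7.0]] t 11.18
pointer [ 75.1 -17.3] 154 mark [ 82.5 -45.1] 62 diff 27.84
arc [[-3.3, -7.0, 14.7], [-4.9, -1.4, 20.2], [-5.6, 3.2, 21.6], [-4.9, 8.0, 23.2]] t 12.98
pointer [ 75.1 -27.6] 157 mark [ 82.9 -45.1] 68 diff 17.53
```

Run:
```python
from h import *
arc(-12,12); d=look()
L=(d-3)/.39
if L>6: arc(-L/2,L/2); look("w3")
# centred view of mark from above, clear of the gauge
robot.move_straight(tow(WX,-45,135),rate=.2); look("w4"); print(robot.get_obs()["t"])
im=cv2.imread("pics/w4.png"); np.save("pics/w4cal.npy",np.array([0]))
cv2.imwrite("pics/w4c.png",cv2.resize(im[20:110,200:320],(800,600),interpolation=cv2.INTER_NEAREST))
```

```text
arc [[2.4, -3.8, 11.4], [1.4, 1.8, 7.1], [2.0, 1.4, 8.4], [0.4, 2.3, 11.5]] t 14.74
pointer [ 75.  -36.7] 157 mark [ 82.7 -45.1] 67 diff 8.36
arc [[-5.6, -4.8, 19.7], [-2.2, 1.4, 15.1], [0.4, -0.2, 7.7]] t 16.12
pointer [ 75.3 -42.6] 158 mark [ 82.5 -45.3] 62 diff 2.72
pointer [ 75.1 -42.1] 117 mark [ 83.2 -46.9] 18 diff 4.72
16.8583
```

View pics/w4c.png

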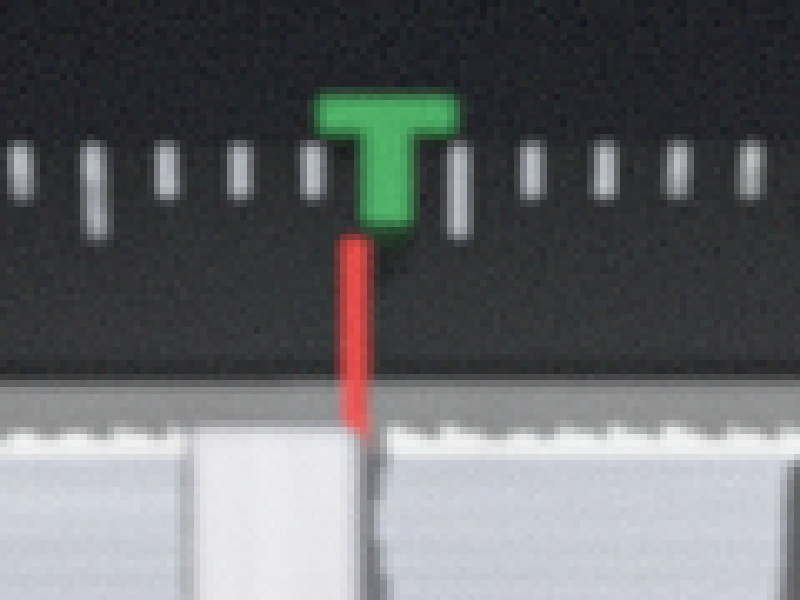

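Run:
```python
from h import *
robot.move_straight(tow(WX,WY-4.2,125),rate=.2)
arc(-4.2,4.2)
robot.move_straight(tow(WX,-45,135),rate=.2); robot.dwell(.3); look("w5"); o=robot.get_obs(); print(o["t"],o["contact_force"])
im=cv2.imread("pics/w5.png")
cv2.imwrite("pics/w5c.png",cv2.resize(im[20:110,200:320],(800,600),interpolation=cv2.INTER_NEAREST))
```

```text
arc [[2.5, -2.3, 0.0], [1.2, 0.1, 3.2]] t 18.48
pointer [ 75. -45.] 103 mark [ 83.5 -46.3] 11 diff 1.34
19.4667 [0.73284726 0.61067851 0.20773655]
```

View pics/w5c.png

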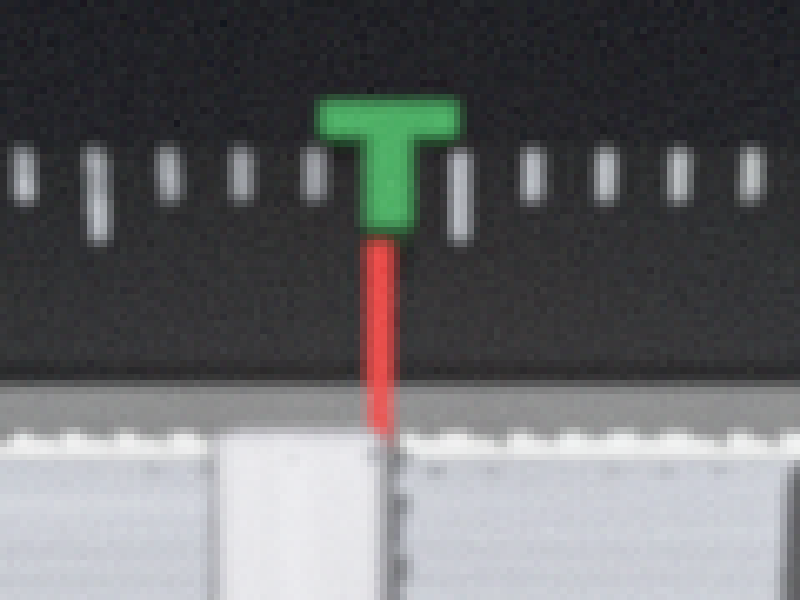

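Run:
```python
from h import *
robot.move_straight(tow(WX,-45,220),rate=.2); robot.dwell(.3); look()
print(robot.get_obs()["t"]); print(robot.hand_in())
```

```text
pointer [ 74.2 -45.2] 52 mark [ 83.  -47.4] 1 diff 2.2
20.3917
the job is handed in; nothing more can be done
None
```

The job is handed in at 20 s: I rolled the wheel in six strokes until the pointer stood about 0.9 mm short of the mark's middle (a closer look just before hand-in; the tolerance is 3 mm), with the hand lifted clear of the gauge; a last automatic reading gave 2.2 mm but rested on a single mark pixel.

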